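# Pump up the carburettor leak tester

### The arm

A 6-joint arm with a two-finger parallel gripper is mounted at the origin on the work surface. World frame = base frame: x ahead of the robot, y to its left, z up, the work surface at z = 0. Lengths are in m, angles in rad, forces in N, time in s.
With the tool pointing down it reaches from about 0.275 to 0.75 m from the base axis. Payload 10.2 kg.
Tool frame: the origin (TCP) lies on the centre line of the jaws, within the pads' length; the fingertips stand 11 mm ahead of it and the grasp point (between the pads) lies 8 mm behind it; x points along the fingers, y is the direction in which the jaws open and shut, and the axes are right-handed (so a half turn about x gives the same grasp; the last joint's range is limited). The gripper opens to 88 mm and grips with 3 to 60 N. Pads are 18 mm wide; open, the fingers measure 123 mm over their backs; the gripper's body (75 mm by 187 mm) begins 45 mm behind the grasp point.
Start: joints at [1.026, 0.313, 1.498, -0, 1.331, -0.223], TCP at [0.166, 0.498, 0.25] pointing down, gripper open.
Joint ranges: [-2.94, 2.94], [-0.97, 2.17], [0.19, 2.56], [-1.23, 4.37], [0.02, 3.11], [-2.88, 2.88]. Speed limits (rad/s): [2.39, 2.39, 3.01, 3.14, 3.14, 3.14].

### API

Orientations are given as a 3x3 rotation matrix whose columns are the frame's x, y, z axes.
In Python, from rig import arm gives the robot as it stands. The module is installed in compiled form; this text tells all that it offers.
- The arm moves only by the shell command python3 -m creep 'ROWS' [FORCE]. ROWS is JSON, a list of rows, each a list of 7 numbers: the shift along the tool's x, y, z in mm, then the turn, a rotation vector about the tool's x, y, z in degrees, then the opening in per cent of the stroke, from 0 (shut) to 100 (fully open). A call has 1 to 10 rows; each row is the pose to reach, as a shift and turn from the pose measured when the call began, along the tool's axes at that moment; what a row does not reach only later rows make up. A row lasts 1/8 s, in which the tool goes at most 62.5 mm and 10.7 degrees, less where a joint would pass 70% of its speed; a pose out of reach is approached as far as the arm can. A call with a gripper value outside its range is refused whole. The fingers move at their own pace and stop on an object; FORCE is the grip in N (left out, the last holds). Time passes only in rows, so rows that repeat a pose let the fingers close. It gives the time, the measured TCP pose, the force and the opening at its end, in the units of the state.
- arm.get_obs(): the state, without advancing time (a new reading comes with each control period).
- arm.get_image(name): name is "scene" or "top"; returns (picture, depth): 420x560x3 uint8, red, green, blue; 420x560 float32, m along the optical axis (not along the pixel's ray), 0 where there is no reading.
- arm.camera_model(name): a dict with "vertical_fov" (degrees; the focal length in pixels is half the picture's height over the tangent of half this angle, whatever the lens; pixels are square), "cx", "cy" (the principal point, pixels), "R" (3x3) and "t" (3): a world point X has camera coordinates R X + t. Camera axes: x right, y down, z forward; pixel columns grow to the right and rows downward; lengths in m; the calibration is good to about 2 mm. A picture is of the moment at which its call begins. camera_model takes no time and is no camera call.
- arm.close_job(): hands the job in, once; it reports no verdict.
Trained networks look in the newest picture that a camera, given by its name, has taken for a name from the list of things; names that differ only in an ending like _2 or _b are one class to them, and where a whole thing is asked for, a point or a joint stands for the part that bears it (a point fixed in the world has none). Each returns a list of dicts, best first, with "conf" (0 to 1); they miss things now and then, are a little off and sometimes report something else, mostly with a low value. They report only what shows in the picture. A call takes as long as a camera call.
- arm.search_frame(camera, thing): "centre" ([column, row] in pixels, amid what is visible of it).
- arm.outline_of(camera, thing): "region" (420x560 bool, what is visible of it) and "centre" ([column, row] in pixels, amid what is visible of it).
- arm.place_of(camera, thing): "centre" ([column, row] in pixels: a listed point, or the origin of a listed thing).
The state is a dict: "time": time; "joints": joint angles; "qvel": joint speeds; "tau": joint torques, N m; "tcp_pos": TCP position; "eef_rot": TCP orientation; "ft_force": force on the tool from outside, world axes, zero at the start; "moment": the same for the moment, N m; "width": finger opening in m.
Only numpy, scipy, OpenCV 4.12 (cv2) and the standard library are available. Lean on these libraries where they do the work, as an engineer would, in place of code of your own. Each camera call takes 0.05 s, during which the arm holds its last target. There are 200 camera calls.

### The job

Bring the carburettor on the bench tester up to test pressure: first push the blue-balled vent lever over to the rear until it is fully shut, then press the red pump plunger right down and let it come right up again, over and over, until the indicator pin stands fully out of the black turret with its green band showing. Only push with the fingertips: do not pull the plunger up, do not touch the pin itself, and leave the loose tools, bottles and parts as they are. Finish with the vent still shut, the pin out and the plunger let go.

Things in the scene. Friction and masses are not known exactly. Their poses are not given: they have to be found in the camera images.
- tester: leak tester bolted to the bench, grey base plate 120 (x) x 250 (y) x 12 mm. Origin: centre of its underside; x points to its rear, away from the robot (turned up to 35 degrees); a carburettor ends 93 mm behind the origin. In its frame: pump cylinder at y +80 mm; black turret at y 0, 36 mm wide, 90 mm tall; vent lever block at y -80 mm, 46 x 36 mm, top at 68 mm, pivot at 72 mm
- plunger (a joint): how far the plunger is pressed down, m: 0 at rest (up), 0.025 fully down at its stop. A spring brings it back up by itself; it needs about 5 N halfway and 11 N fully down
- plunger_top (a point): centre of the flat top of the plunger's red mushroom button, 54 mm in diameter (flat part 40 mm), 145 mm above the bench when up, 120 mm when fully down; it moves straight down
- vent_lever (a joint): angle of the vent lever, rad: 0 is open (leaning 0.5 rad to the tester's front, -x), 1.0 is fully shut against its stop (leaning 0.5 rad to the rear, +x). It starts within 0.25 of open, stays where it is left and takes about 1 N at the ball. With the vent open pumping does nothing
- lever_ball (a point): centre of the lever's blue ball, 24 mm in diameter, 60 mm from the pivot; the ball swings in the tester's x-z plane, 125 to 132 mm above the bench, from about 29 mm in front of the pivot (open) to 29 mm behind it (shut)
- pin (a joint): how far the indicator pin has risen, m. It starts between 0 and 0.010; with the vent shut each full stroke of the plunger (down at least 20 mm, then fully up again) raises it by about 6 mm, the first by 2 to 10 mm, and it stays up by friction. It comes to stand at about 0.032, fully out, after 3 to 5 full strokes; further strokes do no harm
- pin_top (a point): centre of the top of the pin's orange cap (17 mm in diameter), 94 mm above the bench at pin value 0 and 126 mm when fully out. Below the cap is a white shaft, 14 mm in diameter, and below that a green band that shows wholly only when the pin is fully out. Not to be touched
- piston: bystander: aluminium engine piston, 45 mm in diameter, 40 mm tall, standing in front of the tester; origin at the centre of its underside
- wrench: bystander: steel wrench 140 mm long lying in front of the tester; origin under its middle
- screwdriver: bystander: screwdriver 170 mm long lying behind the tester; origin under its middle
- oil_bottle: bystander: tan squeeze bottle, 56 mm in diameter, 150 mm tall; origin at the centre of its underside
- spray_can: bystander: blue and yellow spray can, 62 mm in diameter, 155 mm tall; origin at the centre of its underside
- grease_tin: bystander: white and green tin, 90 mm in diameter, 70 mm tall; origin at the centre of its underside

How it is judged:
By the outcome, as a careful person would: the job done as asked, in the order asked, and still so for the second after the job is handed in, with the robot touching nothing.
It also fails if it takes over 48 s, if anything falls off the work surface, if the arm or the gripper's body presses on something with over 40 N, if the wrist force passes 120 N, or if a joint passes its speed limit or range.

## Working session

There is one attempt and no reset: what is moved stays moved. The work goes in short steps, Python scripts to look and compute and a shell command to move; the robot and the scene stay as the last step left them, time stands still between calls to the robot, and variables do not carry over. Pictures are saved under pics/ and viewed, and the job is handed in when it is done.

```bash
mkdir -p pics
cat > h.py <<'E'
import numpy as np, cv2
from rig import arm
def cam(n):
    m=arm.camera_model(n); f=210/np.tan(np.radians(m["vertical_fov"])/2)
    return m,f
def px2w(n,c,d):
    m,f=cam(n); p=np.array([(c[0]-m["cx"])/f*d,(c[1]-m["cy"])/f*d,d])
    return np.array(m["R"]).T@(p-np.array(m["t"]))
def px2z(n,c,z):
    m,f=cam(n); R=np.array(m["R"]);o=-R.T@np.array(m["t"])
    r=R.T@np.array([(c[0]-m["cx"])/f,(c[1]-m["cy"])/f,1]); return o+r*(z-o[2])/r[2]
def snap(n,name):
    im,d=arm.get_image(n); cv2.imwrite("pics/"+name+".png",im[:,:,::-1]); return im,d
E
python3 - <<'E'
from h import *
np.set_printoptions(precision=3,suppress=True)
for n in("scene","top"):
    im,d=snap(n,n+"0")
    for t,z in(("tester",0),("plunger_top",.145),("lever_ball",.128),("pin_top",.098),("piston",0),("oil_bottle",0),("spray_can",0),("grease_tin",0)):
        for r in arm.place_of(n,t)[:2]:
            c=r["centre"]; dd=d[min(419,max(0,int(c[1]))),min(559,max(0,int(c[0])))]
            print(n,t,round(r["conf"],2),np.array(c),"onz",px2z(n,c,z),"depth",px2w(n,c,dd))
o=arm.get_obs();print(o["time"],o["tcp_pos"],o["eef_rot"])
E
```

```text
scene tester 0.56 [292.5 267.1] onz [0.598 0.123 0.   ] depth [0.612 0.143 0.035]
scene plunger_top 0.86 [324.8 250.6] onz [0.567 0.207 0.145] depth [0.566 0.206 0.143]
scene lever_ball 0.57 [274.1 215.4] onz [0.598 0.04  0.128] depth [0.602 0.046 0.137]
scene pin_top 0.6 [290.8 241. ] onz [0.596 0.111 0.098] depth [0.559 0.058 0.012]
scene piston 0.73 [349.6 251.6] onz [0.442 0.168 0.   ] depth [0.462 0.186 0.037]
scene oil_bottle 0.85 [213.7 145.2] onz [ 0.541 -0.433  0.   ] depth [ 0.544 -0.424  0.007]
scene spray_can 0.68 [404.1 317. ] onz [0.457 0.389 0.   ] depth [0.489 0.405 0.06 ]
scene grease_tin 0.6 [380.7 369.7] onz [0.589 0.453 0.   ] depth [0.616 0.466 0.068]
top plunger_top 0.61 [221.3 202.1] onz [0.572 0.196 0.145] depth [0.571 0.195 0.15 ]
top plunger_top 0.21 [274. 190.] onz [0.607 0.04  0.145] depth [0.61  0.04  0.131]
top lever_ball 0.45 [276.6 191.6] onz [0.605 0.033 0.128] depth [0.603 0.032 0.138]
top pin_top 0.55 [244.7 194.3] onz [0.605 0.131 0.098] depth [0.623 0.138 0.01 ]
top piston 0.5 [238.1 247.4] onz [0.451 0.16  0.   ] depth [0.448 0.156 0.038]
top spray_can 0.8 [169.3 243.6] onz [0.466 0.381 0.   ] depth [0.455 0.355 0.105]
top grease_tin 0.76 [148.5 209.3] onz [0.58  0.453 0.   ] depth [0.567 0.432 0.072]
0.9 [0.166 0.498 0.25 ] [[-0.     0.316  0.949]
 [-0.     0.949 -0.316]
 [-1.    -0.     0.   ]]
```

View pics/scene0.png

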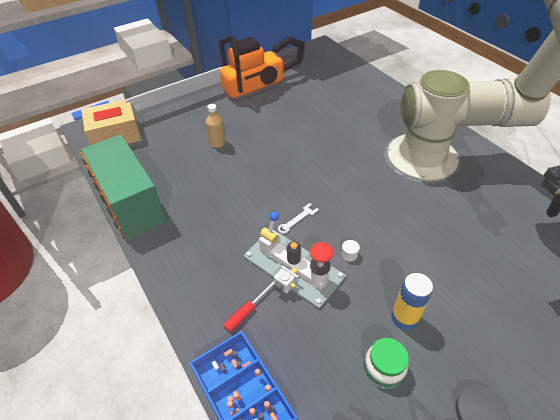

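View pics/top0.png

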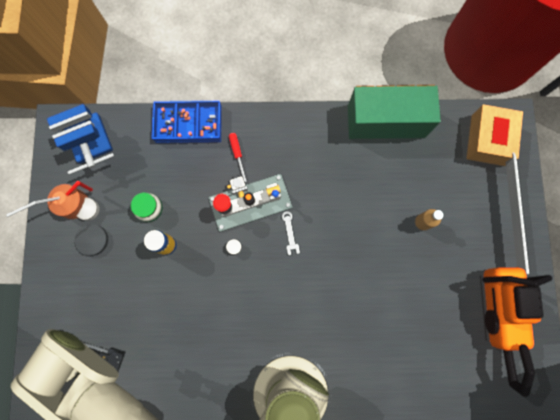

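Run:
```python
from h import *
for n,b in(("scene",(210,330,180,320)),("top",(190,310,150,250))):
    im=cv2.imread(f"pics/{n}0.png")[b[2]:b[3],b[0]:b[1]]
    cv2.imwrite(f"pics/{n}0z.png",cv2.resize(im,None,fx=4,fy=4,interpolation=cv2.INTER_CUBIC))
```

```text
(no output)
```

View pics/scene0z.png

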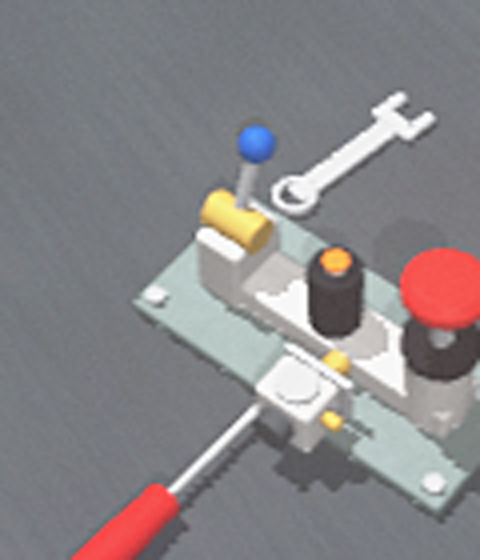

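View pics/top0z.png

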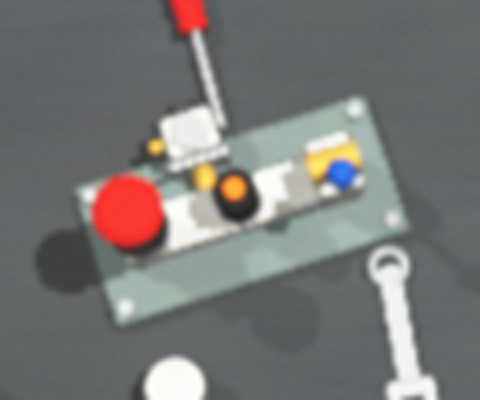

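The scene view shows the ball at (274,215), red button at (322,252) and pin cap at (294,245). The top view shows the button at (222,202), pin cap at (248,197), ball at (275,193), and plate bolts at the corners. Next I fit the tester frame from bolts and colours.

Run:
```python
from h import *
np.set_printoptions(precision=4,suppress=True)
B=np.array([(88,192),(355,107),(393,218),(125,305)])/4+[190,150]-.375
W=np.array([px2z("top",b,.014) for b in B]);c=W.mean(0)
u=(W[0]-W[1]+W[3]-W[2])[:2];yaw=np.arctan2(-u[0],u[1])
print("bolts",W[:,:2],"c",c,"yaw",np.degrees(yaw))
R=np.array([[np.cos(yaw),-np.sin(yaw)],[np.sin(yaw),np.cos(yaw)]])
box={"top":(190,310,150,250),"scene":(240,340,200,275)}
P={}
for n in box:
    im=cv2.imread(f"pics/{n}0.png");hsv=cv2.cvtColor(im,cv2.COLOR_BGR2HSV);x0,x1,y0,y1=box[n]
    for k,(lo,hi,z) in {"red":(174,182,.145),"blue":(100,125,.128),"orange":(6,14,.098)}.items():
        h=hsv[...,0].astype(int);h=np.where((h<4)&(k=="red"),h+180,h)
        m=(h>=lo)&(h<=hi)&(hsv[...,1]>150)&(hsv[...,2]>90);M=np.zeros_like(m);M[y0:y1,x0:x1]=m[y0:y1,x0:x1]
        q,l,s,cc=cv2.connectedComponentsWithStats(M.astype(np.uint8))
        i=1+np.argmax(s[1:,4]);w=px2z(n,cc[i],z);P[n,k]=cc[i]
        print(n,k,s[i],cc[i],w,"tester frame",R.T@(w-c)[:2])
for k in("red","blue","orange"):
    rows=[];rhs=[]
    for n in box:
        m,f=cam(n);A=np.array(m["R"]);t=np.array(m["t"]);a=(P[n,k]-[m["cx"],m["cy"]])/f
        for j in(0,1): rows.append(A[j]-a[j]*A[2]);rhs.append(a[j]*t[2]-t[j])
    X,res,*_=np.linalg.lstsq(np.array(rows),np.array(rhs),rcond=None);print(k,X,R.T@(X-c)[:2])
print("pump",c[:2]+R@[0,.08],"pivot",c[:2]+R@[0,-.08],"pin",c[:2])
```

```text
bolts [[ 0.613   0.2452]
 [ 0.6813  0.0272]
 [ 0.5881 -0.0026]
 [ 0.5198  0.2141]] c [0.6006 0.121  0.014 ] yaw 17.4472337557445
top red [213 194  18  18 248] [221.4758 202.5685] [0.5707 0.1956 0.145 ] tester frame [-0.0061  0.0801]
top blue [272 191   7   6  27] [274.8519 193.1852] [0.6006 0.0378 0.128 ] tester frame [-0.0249 -0.0793]
top orange [245 194   7   6  21] [247.8571 196.4286] [0.5979 0.1211 0.098 ] tester frame [-0.0025  0.001 ]
scene red [310 242  23  20 358] [321.0726 251.7039] [0.576  0.2043 0.145 ] tester frame [0.0016 0.0869]
scene blue [270 212   8   8  51] [273.6863 215.2157] [0.5987 0.0389 0.128 ] tester frame [-0.0263 -0.0777]
scene orange [293 242   5   4   6] [295.3333 243.    ] [0.59   0.1224 0.098 ] tester frame [-0.0097  0.0046]
red [0.5718 0.1978 0.1346] [-0.0044  0.0819]
blue [0.5997 0.0385 0.1285] [-0.0256 -0.0784]
orange [0.5944 0.123  0.103 ] [-0.0052  0.0038]
pump [0.5766 0.1973] pivot [0.6245 0.0446] pin [0.6006 0.121 ]
```

```bash
python3 -m creep '[[0,-323,523,-36,0,0,0],[0,-323,523,-36,0,0,0],[0,-323,523,-36,0,0,0],[0,-323,523,-36,0,0,0],[0,-323,523,-36,0,0,0],[0,-323,523,-36,0,0,0],[0,-323,523,-36,0,0,0],[0,-323,523,-36,0,0,0],[0,-323,523,-36,0,0,0],[0,-323,523,-36,0,0,0]]' 30
cat > rel.py <<'E'
from h import *
# TCP in tester frame and tool-axis shift to targets
np.set_printoptions(precision=1,suppress=True)
o=arm.get_obs();a=np.radians(17.4);R=np.array([[np.cos(a),-np.sin(a),0],[np.sin(a),np.cos(a),0],[0,0,1]]);c=np.array([.599,.1215,0])
p=np.array(o["tcp_pos"]);E=np.array(o["eef_rot"])
print("t",round(o["time"],2),"tester-frame tcp mm",R.T@(p-c)*1e3,"tool axes in tester\n",R.T@E,"F",o["ft_force"],"w",round(o["width"]*1e3,1))
for k,t in {"pre":(-.065,-.079,.122),"shut":(.008,-.079,.122),"plunger":(-.003,.081,.170)}.items():
    print(k,"tool shift mm",E.T@(R@np.array(t)+c-p)*1e3)
E
python3 rel.py
```

```text
time: 2.15
tcp_pos: [0.551, 0.0366, 0.2499]
eef_rot: [[0.0, -0.301, 0.953], [0.0, 0.953, 0.301], [-1.0, -0.0, 0.0]]
ft_force: [1.5, 1.5, 0.6]
width: 0.0008
t 2.15 tester-frame tcp mm [-71.2 -66.7 249.9] tool axes in tester
 [[ 0. -0.  1.]
 [-0.  1.  0.]
 [-1. -0.  0.]] F [1.5 1.5 0.6] w 0.8
pre tool shift mm [127.9 -12.3   6.1]
shut tool shift mm [127.9 -12.5  79.1]
plunger tool shift mm [ 79.9 147.5  68.5]
```

```bash
python3 -m creep '[[40,-12,2,0,0,0,0],[80,-12,2,0,0,0,0],[115,-12,2,0,0,0,0],[128,-12,2,0,0,0,0],[128,-12,2,0,0,0,0],[128,-12,2,0,0,0,0]]'
python3 - <<'E'
from h import *
for n,b in(("scene",(210,350,160,300)),("top",(190,330,130,250))):
    snap(n,n+"1");im=cv2.imread(f"pics/{n}1.png")[b[2]:b[3],b[0]:b[1]]
    cv2.imwrite(f"pics/{n}1z.png",cv2.resize(im,None,fx=4,fy=4,interpolation=cv2.INTER_CUBIC))
E
python3 rel.py
```

```text
time: 2.9
tcp_pos: [0.5573, 0.0257, 0.1233]
eef_rot: [[0.003, -0.302, 0.953], [-0.0, 0.953, 0.302], [-1.0, -0.001, 0.003]]
ft_force: [0.5, -0.0, -0.8]
width: 0.0004
t 3.0 tester-frame tcp mm [-68.6 -78.9 123.1] tool axes in tester
 [[ 0. -0.  1.]
 [-0.  1.  0.]
 [-1. -0.  0.]] F [-0.4  0.3 -0.5] w 0.3
pre tool shift mm [ 1.1 -0.2  3.6]
shut tool shift mm [ 1.3 -0.3 76.6]
plunger tool shift mm [-46.9 159.6  66.1]
```

View pics/scene1z.png

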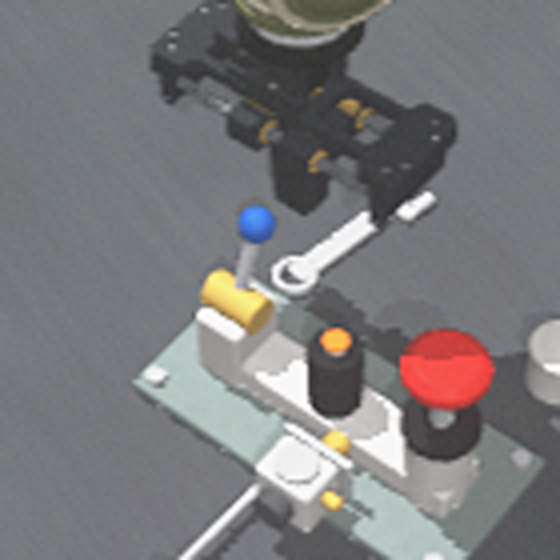

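View pics/top1z.png

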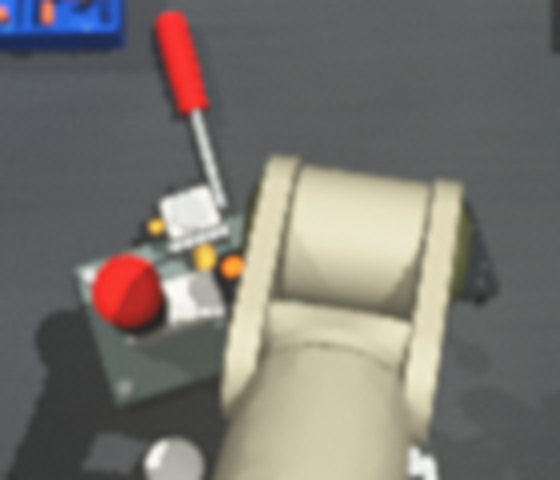

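The closed fingertips (scene zoom, about (300,200)) are in front of the blue ball at (257,223), at ball height with the way clear. I push rearward in steps.

```bash
python3 -m creep '[[1,0,15,0,0,0,0],[1,0,28,0,0,0,0],[1,0,38,0,0,0,0],[1,0,48,0,0,0,0],[1,0,58,0,0,0,0],[1,0,66,0,0,0,0],[1,0,72,0,0,0,0],[1,0,77,0,0,0,0],[1,0,77,0,0,0,0]]'
python3 rel.py
```

```text
time: 4.12
tcp_pos: [0.628, 0.0482, 0.1217]
eef_rot: [[-0.007, -0.302, 0.953], [-0.002, 0.953, 0.302], [-1.0, 0.0, -0.007]]
ft_force: [-17.9, -6.7, 6.5]
width: 0.0002
t 4.12 tester-frame tcp mm [  5.7 -78.6 121.7] tool axes in tester
 [[-0. -0.  1.]
 [ 0.  1.  0.]
 [-1.  0. -0.]] F [-17.9  -6.7   6.5] w 0.2
pre tool shift mm [  0.2  -0.2 -70.7]
shut tool shift mm [-0.3 -0.4  2.3]
plunger tool shift mm [-48.2 159.7  -8.6]
```

19 N resistance along -x at the stop, versus about 1 N needed to move it, so it is seated. I back off, rise, and look.

```bash
python3 -m creep '[[0,0,-20,0,0,0,0],[-15,0,-35,0,0,0,0],[-50,0,-40,0,0,0,0],[-70,30,-40,0,0,0,0],[-70,80,-40,0,0,0,0],[-70,130,-30,0,0,0,0],[-70,160,-15,0,0,0,0],[-68,160,-9,0,0,0,0],[-68,160,-9,0,0,0,0]]'
cat > look.py <<'E'
import sys
from rel import *
k=sys.argv[1]
out=[]
for n,b in(("scene",(210,350,160,300)),("top",(190,330,130,270))):
    snap(n,n+k);im=cv2.imread(f"pics/{n}{k}.png")[b[2]:b[3],b[0]:b[1]]
    out.append(cv2.resize(im,(400,400),interpolation=cv2.INTER_CUBIC))
    for t in("lever_ball","pin_top","plunger_top"):
        for r in arm.place_of(n,t)[:1]:
            z={"lever_ball":.125,"pin_top":.11,"plunger_top":.145}[t]
            print(n,t,round(r["conf"],2),np.array(r["centre"]),"tester mm",R.T@(px2z(n,r["centre"],z)-c)*1e3)
cv2.imwrite(f"pics/both{k}.png",np.hstack(out))
E
python3 look.py 2
```

```text
time: 5.25
tcp_pos: [0.5719, 0.1974, 0.1894]
eef_rot: [[-0.007, -0.301, 0.953], [-0.002, 0.953, 0.301], [-1.0, -0.0, -0.007]]
ft_force: [0.6, -0.6, -0.2]
width: 0.0
t 5.25 tester-frame tcp mm [ -3.2  80.6 189.4] tool axes in tester
 [[-0. -0.  1.]
 [-0.  1.  0.]
 [-1. -0. -0.]] F [ 0.6 -0.6 -0.2] w 0.0
pre tool shift mm [  67.9 -159.4  -61.8]
shut tool shift mm [  67.3 -159.6   11.2]
plunger tool shift mm [19.4  0.4  0.3]
scene lever_ball 0.47 [263.5 228.2] tester mm [ 21.1 -73.1 125. ]
scene pin_top 0.49 [295.3 267.4] tester mm [ 54.6  52.3 110. ]
scene plunger_top 0.71 [258.9 230.7] tester mm [ 45.5 -65.5 145. ]
top lever_ball 0.42 [271.7 175.3] tester mm [ 32.8 -88.5 125. ]
```

View pics/both2.png

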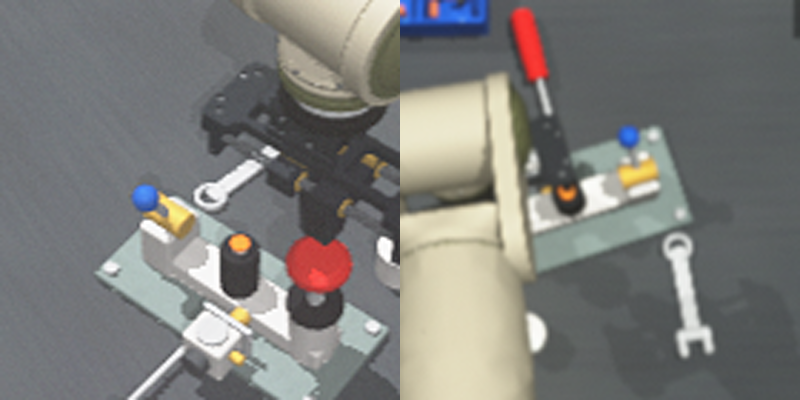

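The picture shows the ball swung to the rear (about (272,177) in the top view) and the fingertips above the red button. I check the lever angle and make the first stroke.

```bash
python3 - <<'E'
from rel import *
for n,b in(("scene",(240,300,200,250)),("top",(255,290,165,190))):
    h=cv2.cvtColor(cv2.imread(f"pics/{n}2.png"),cv2.COLOR_BGR2HSV)[b[2]:b[3],b[0]:b[1]]
    y,x=np.nonzero(cv2.inRange(h,(100,150,90),(125,255,255)));q=(x.mean()+b[0],y.mean()+b[2])
    print(n,len(x),q,R.T@(px2z(n,q,.125)-c)*1e3)
E
python3 -m creep '[[15,0,0,0,0,0,0],[30,0,0,0,0,0,0],[38,0,0,0,0,0,0],[46,0,0,0,0,0,0],[54,0,0,0,0,0,0],[59,0,0,0,0,0,0],[60,0,0,0,0,0,0],[60,0,0,0,0,0,0]]'
```

```text
t 5.65 tester-frame tcp mm [ -3.3  81.  189.9] tool axes in tester
 [[-0. -0.  1.]
 [ 0.  1.  0.]
 [-1.  0. -0.]] F [ 0.  -0.2 -1.3] w 0.6
pre tool shift mm [  68.3 -159.8  -61.6]
shut tool shift mm [  67.8 -160.    11.4]
plunger tool shift mm [19.9  0.   0.5]
scene 59 (np.float64(260.54237288135596), np.float64(228.83050847457628)) [ 27.1 -77.4 125. ]
top 36 (np.float64(269.5), np.float64(177.16666666666666)) [ 29.4 -80.4 125. ]
time: 6.65
tcp_pos: [0.5711, 0.1976, 0.1314]
eef_rot: [[-0.006, -0.302, 0.953], [-0.002, 0.953, 0.302], [-1.0, -0.0, -0.006]]
ft_force: [-7.5, -2.1, 15.4]
width: 0.0001
```

Lever ball is 28–29 mm behind the pivot, so the vent is shut. Stroke down reached the stop (15 N, tip at 120 mm). Continuing the strokes.

```bash
python3 -m creep '[[-15,0,0,0,0,0,0],[-34,0,0,0,0,0,0],[-34,0,0,0,0,0,0],[-34,0,0,0,0,0,0],[-18,0,0,0,0,0,0],[-10,0,0,0,0,0,0],[-3,0,0,0,0,0,0],[1,0,0,0,0,0,0],[1,0,0,0,0,0,0],[1,0,0,0,0,0,0]]'
python3 -m creep '[[-15,0,0,0,0,0,0],[-34,0,0,0,0,0,0],[-34,0,0,0,0,0,0],[-34,0,0,0,0,0,0],[-18,0,0,0,0,0,0],[-10,0,0,0,0,0,0],[-3,0,0,0,0,0,0],[0,0,0,0,0,0,0],[0,0,0,0,0,0,0],[0,0,0,0,0,0,0]]'
python3 -m creep '[[-15,0,0,0,0,0,0],[-36,0,0,0,0,0,0],[-36,0,0,0,0,0,0],[-36,0,0,0,0,0,0]]'
python3 look.py 3 | tail -8
```

```text
time: 7.9
tcp_pos: [0.5717, 0.1978, 0.1314]
eef_rot: [[-0.004, -0.302, 0.953], [-0.002, 0.953, 0.302], [-1.0, -0.001, -0.004]]
ft_force: [-1.8, 0.3, 14.8]
width: 0.0002
time: 9.15
tcp_pos: [0.5722, 0.1979, 0.1317]
eef_rot: [[-0.002, -0.302, 0.953], [-0.001, 0.953, 0.302], [-1.0, -0.001, -0.002]]
ft_force: [-1.2, 0.1, 11.8]
width: 0.0002
time: 9.65
tcp_pos: [0.5716, 0.1978, 0.166]
eef_rot: [[-0.004, -0.302, 0.953], [-0.002, 0.953, 0.302], [-1.0, -0.0, -0.005]]
ft_force: [-0.5, -0.4, -0.3]
width: 0.0004
 [-1. -0. -0.]] F [-0.5 -0.4 -0.3] w 0.4
pre tool shift mm [  44.4 -159.8  -61.9]
shut tool shift mm [  44.  -160.    11.1]
plunger tool shift mm [-4.  -0.   0.3]
scene lever_ball 0.66 [262.6 228.5] tester mm [ 23.2 -74.2 125. ]
scene pin_top 0.48 [291.1 237.2] tester mm [ -8.6 -10.  110. ]
scene plunger_top 0.73 [321.7 248.7] tester mm [ -5.   82.1 145. ]
top lever_ball 0.52 [270.8 175.7] tester mm [ 32.5 -85.5 125. ]
```

View pics/both3.png

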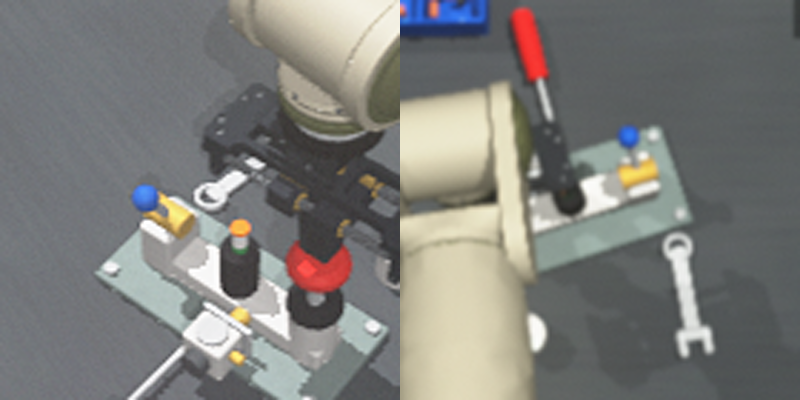

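The pin cap (scene zoom at (240,228)) is out with the start of the green band showing, and the vent is still shut. It needs more strokes.

```bash
python3 -m creep '[[12,0,0,0,0,0,0],[20,0,0,0,0,0,0],[28,0,0,0,0,0,0],[34,0,0,0,0,0,0],[36,0,0,0,0,0,0],[36,0,0,0,0,0,0],[20,0,0,0,0,0,0],[0,0,0,0,0,0,0],[0,0,0,0,0,0,0],[0,0,0,0,0,0,0]]'
python3 -m creep '[[12,0,0,0,0,0,0],[20,0,0,0,0,0,0],[28,0,0,0,0,0,0],[34,0,0,0,0,0,0],[36,0,0,0,0,0,0],[36,0,0,0,0,0,0],[36,0,0,0,0,0,0]]'
python3 -m creep '[[-15,0,0,0,0,0,0],[-36,0,0,0,0,0,0],[-36,0,0,0,0,0,0],[-36,0,0,0,0,0,0]]'
python3 look.py 4 | tail -4
```

```text
time: 11.3
tcp_pos: [0.5717, 0.1978, 0.1662]
eef_rot: [[-0.004, -0.302, 0.953], [-0.002, 0.953, 0.302], [-1.0, -0.001, -0.004]]
ft_force: [0.0, -0.2, 0.4]
width: 0.0005
time: 12.18
tcp_pos: [0.5717, 0.1978, 0.1314]
eef_rot: [[-0.003, -0.302, 0.953], [-0.002, 0.953, 0.302], [-1.0, -0.001, -0.003]]
ft_force: [-4.1, -1.0, 14.4]
width: 0.0007
time: 12.68
tcp_pos: [0.5713, 0.1978, 0.1659]
eef_rot: [[-0.005, -0.302, 0.953], [-0.002, 0.953, 0.302], [-1.0, -0.0, -0.006]]
ft_force: [0.0, -0.0, -0.8]
width: 0.0006
scene lever_ball 0.46 [261.  227.7] tester mm [ 23.7 -78.9 125. ]
scene pin_top 0.65 [291.2 235.6] tester mm [-12.7 -12.9 110. ]
scene plunger_top 0.83 [322.8 250.6] tester mm [ -2.2  87.2 145. ]
top lever_ball 0.52 [269.5 177.2] tester mm [ 29.3 -80.4 125. ]
```

View pics/both4.png

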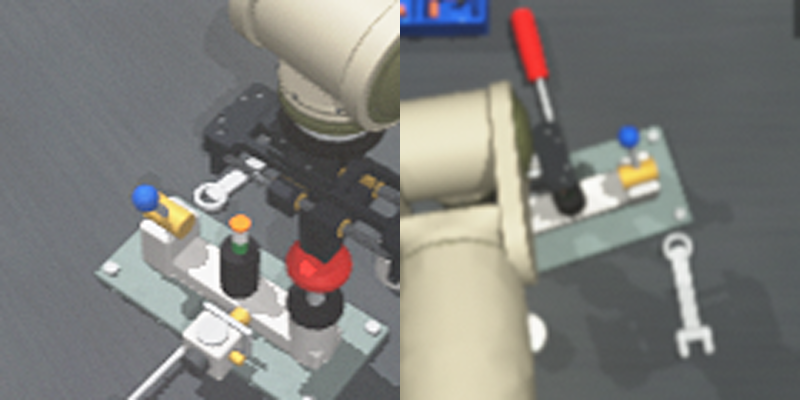

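The cap rose further and the green band is more visible. I make two more strokes and compare the cap's position.

```bash
python3 -m creep '[[12,0,0,0,0,0,0],[20,0,0,0,0,0,0],[28,0,0,0,0,0,0],[34,0,0,0,0,0,0],[37,0,0,0,0,0,0],[37,0,0,0,0,0,0],[20,0,0,0,0,0,0],[0,0,0,0,0,0,0],[0,0,0,0,0,0,0],[0,0,0,0,0,0,0]]'
python3 look.py 5 | tail -4
python3 -m creep '[[12,0,0,0,0,0,0],[20,0,0,0,0,0,0],[28,0,0,0,0,0,0],[34,0,0,0,0,0,0],[37,0,0,0,0,0,0],[37,0,0,0,0,0,0],[20,0,0,0,0,0,0],[0,0,0,0,0,0,0],[-5,0,0,0,0,0,0],[-5,0,0,0,0,0,0]]'
python3 -m creep '[[-20,0,0,0,0,0,0],[-50,0,-30,0,0,0,0],[-80,0,-80,0,0,0,0],[-90,0,-130,0,0,0,0],[-90,0,-160,0,0,0,0],[-90,0,-160,0,0,0,0]]'
python3 look.py 6 | tail -4
cat > pin.py <<'E'
from rel import *
# pin height: axis point projected vs z, compared with cap blob in scene view
m,f=cam("scene")
def pr(z,c=c):
    v=np.array(m["R"])@np.array([c[0],c[1],z])+np.array(m["t"]);return v[:2]/v[2]*f+[m["cx"],m["cy"]]
for z in(.094,.11,.12,.126): print("axis z",z,pr(z))
for k in "023456":
    im=cv2.imread(f"pics/scene{k}.png")[225:262,284:306];h=cv2.cvtColor(im,cv2.COLOR_BGR2HSV)
    y,x=np.nonzero(cv2.inRange(h,(6,120,120),(20,255,255)));y2,x2=np.nonzero(cv2.inRange(h,(50,80,40),(90,255,255)))
    w=x.size;print(k,"cap",w,x.mean()+284,y.mean()+225,"top row",y.min()+225,"green",x2.size)
E
python3 pin.py|tail -10
python3 - <<'E'
import cv2
im=cv2.imread("pics/scene6.png")[200:290,240:350];cv2.imwrite("pics/pin6.png",cv2.resize(im,None,fx=7,fy=6.6,interpolation=cv2.INTER_CUBIC))
E
```

```text
time: 14.32
tcp_pos: [0.5713, 0.1978, 0.1659]
eef_rot: [[-0.005, -0.302, 0.953], [-0.002, 0.953, 0.302], [-1.0, -0.0, -0.005]]
ft_force: [0.2, -0.5, -0.5]
width: 0.0009
scene lever_ball 0.39 [260.3 230. ] tester mm [ 30.3 -75.5 125. ]
scene pin_top 0.49 [217.5 147.5] tester mm [-136.5 -390.8  110. ]
scene plunger_top 0.85 [322.6 250.1] tester mm [ -3.  86. 145.]
top lever_ball 0.4 [270.1 177. ] tester mm [ 29.3 -82.3 125. ]
time: 15.98
tcp_pos: [0.5715, 0.1978, 0.1713]
eef_rot: [[-0.004, -0.302, 0.953], [-0.002, 0.953, 0.302], [-1.0, -0.001, -0.005]]
ft_force: [0.4, -0.9, 0.5]
width: 0.0002
time: 16.73
tcp_pos: [0.4181, 0.1495, 0.2617]
eef_rot: [[-0.005, -0.301, 0.953], [-0.002, 0.953, 0.301], [-1.0, -0.0, -0.006]]
ft_force: [0.6, 0.4, 0.2]
width: 0.0008
scene plunger_top 0.98 [323.7 252.8] tester mm [  1.6  92.4 145. ]
top lever_ball 0.69 [239.9 157.1] tester mm [117.6 -13.8 125. ]
top pin_top 0.46 [247.  196.7] tester mm [ -3.8   2.6 110. ]
top plunger_top 0.67 [219.1 203.7] tester mm [ -5.9  86.8 145. ]
axis z 0.094 [292.1 245.4]
axis z 0.11 [292.1 241.4]
axis z 0.12 [292.2 238.9]
axis z 0.126 [292.2 237.4]
0 cap 32 293.625 244.4375 top row 242 green 0
2 cap 38 293.6842105263158 244.5 top row 242 green 0
3 cap 35 293.6 239.4857142857143 top row 237 green 5
4 cap 36 293.6111111111111 237.63888888888889 top row 235 green 12
5 cap 36 293.6111111111111 237.63888888888889 top row 235 green 14
6 cap 36 293.6111111111111 237.63888888888889 top row 235 green 11
```

View pics/pin6.png

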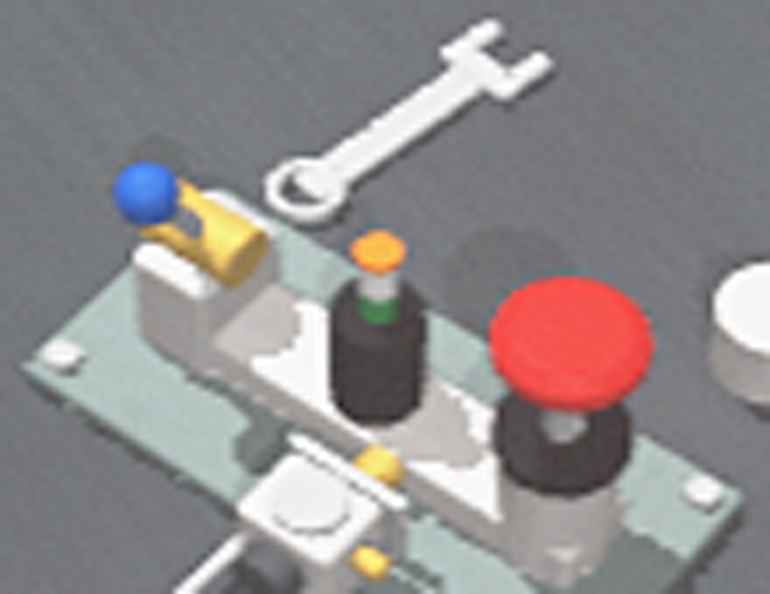

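View pics/both6.png

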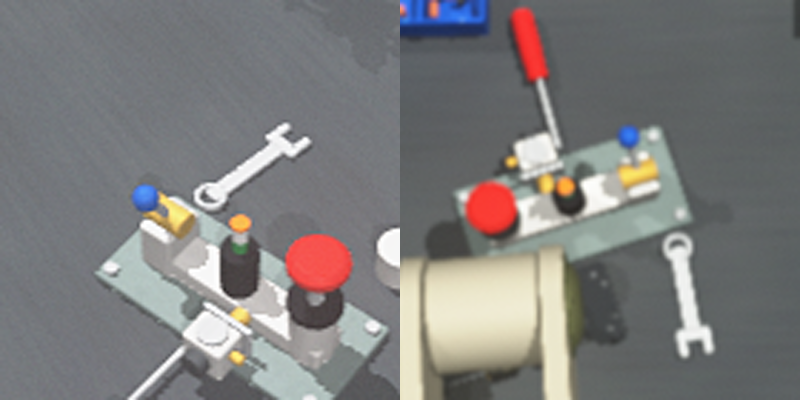

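The cap did not move over the last two strokes, and its image row matches the 126 mm height. The green band shows, the ball is still at the rear, and the plunger is up and released. I hand in.

```bash
python3 -c "
from rig import arm
print(arm.get_obs()['time']); print(arm.close_job())"
```

```text
17.125
the job is handed in; nothing more can be done
None
```

The tester is up to pressure and the job is handed in at 17.1 s, well inside the 48 s limit. The hand-in reports no verdict.

**What I did:**
- **Vent:** I pushed the lever to the rear with the closed fingertips until it met its stop, reading about 19 N there against the roughly 1 N it takes to move.
- **Pumping:** I then made seven strokes of the plunger. The bottom was measured on four of them, with the fingertips 120–121 mm above the bench at 12–15 N; the other three used the same or slightly deeper moves. Each time I let it come right up.
- **Finish:** I backed the arm off, clear of everything.

**Last checks:**
- **Vent:** the ball stood 27–29 mm behind the pivot when measured after the push. In the final pictures it is in the same place.
- **Pin:** the orange cap did not move over the last two strokes. Its image row (237.6) matches a pin top at 126 mm, the fully-out height (237.4), and the green band shows.
- **Plunger and bystanders:** the plunger is up and released. The wrench, screwdriver and piston look undisturbed; I did not recheck the bottle, can and tin, which the arm stayed well away from or above.

**Disagreements:** the networks gave two wrong answers late on: a pin top far off the tester after the sixth stroke, and a lever ball well off its place in the final top view. Some of their readings were also 5–8 mm off. For the lever angle and the pin height I relied on colour measurements and the pictures instead.

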